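Snap the bearing cap into a trolley wheel hub

ROBOT

A 6-joint arm with a two-finger parallel gripper is mounted at the origin on the work surface. World frame = base frame: x ahead of the robot, y to its left, z up, the work surface at z = 0. Lengths are in m, angles in rad, forces in N, time in s.
With the tool pointing down it reaches from about 0.3 to 0.875 m from the base axis. Payload 4.2 kg.
Tool frame: the origin (TCP) lies on the centre line of the jaws, within the pads' length; the fingertips stand 25 mm ahead of it and the grasp point (between the pads) lies 6 mm ahead of it; z points along the fingers, y is the line along which they close (so a half turn about z gives the same grasp; the last joint's range is limited). The gripper opens to 85 mm and grips with 20 to 120 N. Pads are 22 mm wide; open, the fingers measure 114 mm over their backs; the gripper's body (76 mm by 85 mm) begins 54 mm behind the grasp point. The pads swing forward as they close: fully open they stand 13 mm farther back than shut.
Start: joints at [-1.302, 0.32, 1.565, -0, 1.257, -0.02], TCP at [0.164, -0.551, 0.256] pointing down, gripper open.
Joint ranges: [-3.11, 3.11], [-0.84, 2.01], [0.21, 2.61], [-1.34, 4.49], [0.05, 2.63], [-2.56, 2.56]. Speed limits (rad/s): [2.57, 2.57, 3.14, 3.14, 3.14, 3.14].

INTERFACE

Orientations are given as a 3x3 rotation matrix whose columns are the frame's x, y, z axes.
In Python, from plant import monitor, vision, ticket, finder gives the robot as it stands. The module is installed in compiled form; this text tells all that it offers.
- The arm moves only by the shell command python3 -m inch 'ROWS'. ROWS is JSON, a list of rows, each a list of 7 numbers: the shift along the tool's x, y, z in m, then the turn, a rotation vector about the tool's x, y, z in rad, then the gripper's target within -1 to 1 (fully open at 1, half-way at 0, shut at -1). A call has 1 to 5 rows; each row is the pose to reach, as a shift and turn from the pose commanded when the call began, along the tool's axes at that moment; what a row does not reach only later rows make up. A row lasts 1/12 s, in which the tool goes at most 41.7 mm and 7.16 degrees, less where a joint would pass 70% of its speed; a pose out of reach is approached as far as the arm can. A call with a gripper value outside its range is refused whole. The fingers move at their own pace and stop on an object; the grip force is fixed at half the most. Time passes only in rows, so rows that repeat a pose let the fingers close. It gives the time, the measured TCP pose, the force, the opening and the grip force at its end, in the units of the state.
- monitor.observe(): the state, without advancing time (a new reading comes with each control period).
- vision.get_image(name): name is "scene" or "top"; returns a dict with "img" (384x512x3 uint8, blue, green, red), "range_z" (384x512 float32, m along the optical axis (not along the pixel's ray), 0 where there is no reading), "fx", "fy", "cx", "cy" (pixels), "world_to_cam" (4x4, takes a point from world to camera coordinates). Camera axes: x right, y down, z forward; pixel columns grow to the right and rows downward; lengths in m; the calibration is good to about 2 mm. A picture is of the moment at which its call begins.
- ticket.job_done(): hands the job in; it is judged then, once.
Trained networks look in the newest picture that a camera, given by its name, has taken for a name from the list of things; names that differ only in an ending like _2 or _b are one class to them, and where a whole thing is asked for, a point or a joint stands for the part that bears it (a point fixed in the world has none). Each returns a list of dicts, best first, with "score" (0 to 1); they miss things now and then, are a little off and sometimes report something else, mostly with a low value. They report only what shows in the picture. A call takes as long as a camera call. They do not tell look-alikes from the thing itself.
- finder.find_in(camera, name): "centre" ([x, y, z] in m, in the coordinates of the camera as it stood for that picture, good to about 4 mm: the middle of the surface that is visible of it).
- finder.landmark_of(camera, name): "centre" ([x, y, z] in m, in the coordinates of the camera as it stood for that picture, good to about 4 mm: a listed point, or the origin of a listed thing).
The state is a dict: "time": time; "qpos": joint angles; "qvel": joint speeds; "tau": joint torques, N m; "tcp_pos": TCP position; "ee_rot": TCP orientation; "force": force on the tool from outside, world axes, zero at the start; "torque": the same for the moment, N m; "finger_gap": finger opening in m; "grasp_force": force on a finger pad.
Only numpy, scipy, OpenCV 4.12 (cv2) and the standard library are available. Lean on these libraries where they do the work, as an engineer would, in place of code of your own. Each camera call takes 0.05 s, during which the arm holds its last target. There are 200 camera calls.

TASK

Refit the bearing cap of the trolley wheel: set the small black cap, grooved end down, in the open recess of the wheel's hub and let go, then take the wooden pusher and press straight down on the cap until it has snapped past its spring catches and sits fully home. Press firmly but gently, by feel, since the depth of the seat is not known beforehand and a hard shove breaks the catches; then stand the pusher upright on the bench clear of the wheel and leave everything else where it is.

Things in the scene. Friction and masses are not known exactly. Their poses are not given: they have to be found in the camera images.
- wheel: grey trolley wheel with a black rubber tyre, 150 mm across, lying flat and held fast on a square timber packer (165 mm) on the bench, so its height varies; origin at the centre of its underside, z up. Tyre 40 mm high; the hub, 76 mm across, stands up to 52 mm above the origin and has a round recess on its axis
- mouth (a point): centre of the hub recess's mouth, on the hub's top face (52 mm above the wheel's origin), z up. Straight round recess, 46 mm across. Four weak spring nibs 15 mm below the mouth hold up a cap let into it (2 to 5 N pushes it past). Below are four stiffer catches, then a solid seat 25 to 37 mm below the mouth: it differs from wheel to wheel and cannot be measured
- cap: the small black bearing cap, a round plug 44 mm across and 42 mm high with a flat top, bevelled foot and a groove round it 6 to 13 mm above its underside; 60 g; origin at the centre of its underside, z up. Starts grooved end down. Passing the catches takes about 4 to 14 N; then it slips about 3 mm on to the seat, where the force rises steeply (10 N per mm)
- pusher: turned brown wooden press stick, 102 mm tall, standing upright on the bench: a foot 36 mm across from 0 to 30 mm, a handle 24 mm across from 30 to 90 mm, a knob 30 mm across from 90 to 102 mm; 120 g; origin at the centre of the foot's flat underside (the pressing face), z up along the stick. 18 N straight down on the cap is enough; more than 32 N breaks the catches
- big_cap: a black cap of the same shape but bigger (58 mm across, 50 mm high), for another wheel: too large, leave it; origin at the centre of its underside
- bearing: steel bearing ring, 52 mm across, 16 mm high, leave it; origin at the centre of its underside
- tin: upright tin, 66 mm across, 90 mm high, leave it; origin at the centre of its underside
- spanner: steel spanner lying flat on the right, leave it; origin at its underside, long axis x
- hammer: hammer lying on the far side of the bench, leave it; origin at its underside, long axis x
- offcut: timber offcut 160 x 60 x 22 mm, leave it; origin at the centre of its underside
- tray: low grey open tray 120 x 160 x 35 mm, leave it; origin at the centre of its underside
Mind the look-alikes: they are no part of the job. Leave any orange look-alike of the cap alone.

How it is judged:
By the outcome, as a careful person would: the job done as asked, in the order asked, and still so for the second after the job is handed in, with the robot touching nothing.
It also fails if it takes over 64 s, if anything falls off the work surface, if the arm or the gripper's body presses on something with over 40 N, if the wrist force passes 120 N, or if a joint passes its speed limit or range.

## Working session

There is one attempt and no reset: what is moved stays moved. The work goes in short steps, Python scripts to look and compute and a shell command to move; the robot and the scene stay as the last step left them, time stands still between calls to the robot, and variables do not carry over. Pictures are saved under pics/ and viewed, at most 10 in all, crops included, and the job is handed in when it is done.

```bash
mkdir -p pics; cat > h.py <<'E'
import numpy as np, cv2
from plant import monitor, vision, ticket, finder
def w(im,p): 
    T=np.linalg.inv(im["world_to_cam"]); return T[:3,:3]@np.array(p)+T[:3,3]
def cloud(im):
    z=im["range_z"]; v,u=np.mgrid[:z.shape[0],:z.shape[1]]
    P=np.stack([(u-im["cx"])/im["fx"]*z,(v-im["cy"])/im["fy"]*z,z],-1)
    T=np.linalg.inv(im["world_to_cam"]); return P@T[:3,:3].T+T[:3,3]
E
python3 - <<'E'
from h import *
s=monitor.observe(); print({k:np.round(v,3).tolist() for k,v in s.items()})
for c in("top","scene"):
    im=vision.get_image(c); cv2.imwrite(f"pics/{c}1.png",im["img"])
    for n in("cap","mouth","pusher","wheel","big_cap","tin"):
        print(c,n,[(np.round(w(im,d["centre"]),3).tolist(),round(d["score"],2)) for d in finder.landmark_of(c,n)[:4]])
E
```

```text
{'time': 0.0, 'qpos': [-1.302, 0.32, 1.566, -0.0, 1.257, -0.02], 'qvel': [-0.001, 0.001, -0.001, -0.001, -0.001, -0.001], 'tau': [-0.001, -41.553, -23.416, 0.0, 0.008, -0.0], 'tcp_pos': [0.164, -0.551, 0.255], 'ee_rot': [[0.959, 0.285, -0.0], [0.285, -0.959, 0.002], [0.0, -0.002, -1.0]], 'force': [0.083, -0.155, -0.957], 'torque': [-0.01, -0.051, -0.022], 'grasp_force': 0.0, 'finger_gap': 0.085}
top cap [([0.439, 0.348, -0.003], 0.69), ([0.541, 0.351, 0.002], 0.68), ([0.577, 0.424, 0.002], 0.63), ([0.489, 0.446, -0.004], 0.63)]
top mouth [([0.517, 0.007, 0.076], 0.83)]
top pusher [([0.453, -0.255, 0.001], 0.51), ([0.517, 0.007, 0.019], 0.17)]
top wheel [([0.515, 0.009, 0.02], 0.78)]
top big_cap [([0.584, 0.225, -0.0], 0.71), ([0.735, -0.33, -0.0], 0.2)]
top tin [([0.622, -0.274, 0.002], 0.76), ([0.764, 0.022, 0.001], 0.29), ([0.453, -0.255, 0.006], 0.25)]
scene cap [([0.439, 0.348, 0.0], 0.79), ([0.481, 0.448, -0.001], 0.77), ([0.534, 0.349, -0.003], 0.53)]
scene mouth [([0.516, 0.006, 0.069], 0.76), ([0.629, -0.272, 0.001], 0.62)]
scene pusher [([0.446, -0.257, 0.001], 0.54)]
scene wheel [([0.518, 0.008, 0.02], 0.8)]
scene big_cap [([0.586, 0.225, 0.001], 0.64)]
scene tin [([0.627, -0.274, -0.0], 0.57)]
```

```bash
ls pics; python3 -c "
import cv2,numpy as np
" 
```

```text
scene1.png
top1.png
```

View pics/top1.png

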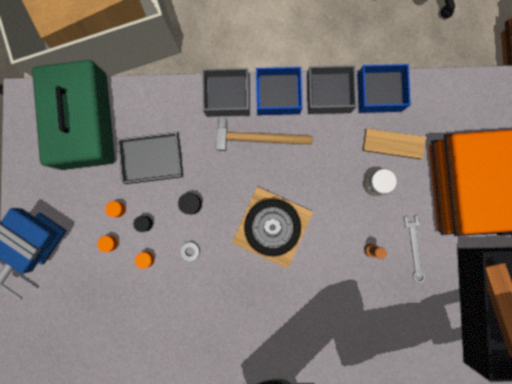

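View pics/scene1.png

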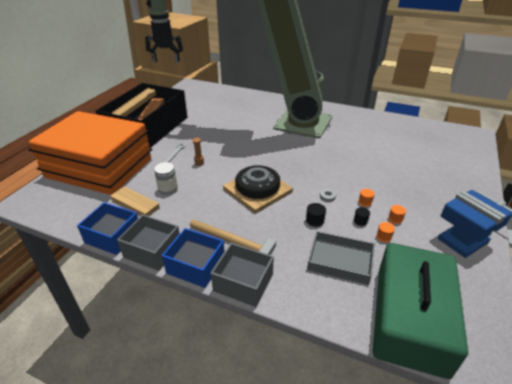

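The top view shows the small black cap at (143,222) with three orange look-alikes around it at (115,208), (106,243) and (144,260). The big cap is at (190,203), the wheel at (272,227) and the pusher at (375,251). The scene view agrees. Next I'll refine the positions from depth and colour.

```bash
python3 - <<'E'
from h import *
for c,px in(("top",{"cap":(143,222),"wheel":(272,227),"pusher":(375,251)}),("scene",{"cap":(362,216),"wheel":(258,182),"pusher":(198,152)})):
    im=vision.get_image(c); C=cloud(im); I=im["img"].astype(int)
    for n,(u,v) in px.items():
        r=60 if n=="wheel" else 25
        B=C[v-r:v+r,u-r:u+r].reshape(-1,3); col=I[v-r:v+r,u-r:u+r].reshape(-1,3)
        if n=="cap":
            m=(col.max(1)<70)&(B[:,2]>.034); S=B[m]
            print(c,n,"top z",np.median(S[:,2]),"bounds",S.min(0).round(4),S.max(0).round(4),"mid",((S.min(0)+S.max(0))/2).round(4),S.mean(0).round(4),len(S))
        elif n=="pusher":
            S=B[B[:,2]>.093]; print(c,n,S.min(0).round(4),S.max(0).round(4),((S.min(0)+S.max(0))/2).round(4),len(S))
            print('  low',[ (B[(B[:,2]>a)&(B[:,2]<b)][:,:2].min(0).round(3),B[(B[:,2]>a)&(B[:,2]<b)][:,:2].max(0).round(3)) for a,b in((.01,.03),(.04,.085))])
        else:
            print(c,"z hist",np.histogram(B[:,2],bins=np.arange(0.0,.1,.004))[0])
            zt=np.percentile(B[B[:,2]<.12][:,2],99.5)
            near=np.linalg.norm(B[:,:2]-[.517,.007],axis=1)<.05
            S=B[(B[:,2]>zt-.005)&near]; e,_=cv2.minEnclosingCircle(S[:,:2].astype(np.float32)); print(c,n,zt,S.min(0).round(4),S.max(0).round(4),np.round(e,4),_,S[:,2].mean(),len(S))
            T=B[np.linalg.norm(B[:,:2]-[.517,.007],axis=1)>.1];print("packer",np.histogram(T[:,2],bins=np.arange(-.004,.06,.004))[0])
    # black blob at cap centroid in 2d
    k=im["img"]; u,v=px["cap"]
    z=cv2.resize(k[v-45:v+45,u-60:u+60],None,fx=6,fy=6,interpolation=cv2.INTER_CUBIC); cv2.imwrite(f"pics/cap_{c}.png",z)
E
```

```text
top cap top z 0.04190053526932025 bounds [0.5176 0.0299 0.0358] [0.5546 0.3695 1.1196] mid [0.5361 0.1997 0.5777] [0.5352 0.3461 0.0472] 203
top z hist [4800  266    0   51  704  451   22    8  113  103   98  279  164  510
  803  100   22  250  155    3    0    0    0    0]
top wheel 0.07315984855771913 [ 0.4802 -0.0309  0.0682] [0.5539 0.0408 1.1196] [0.5162 0.0055] 0.037852197885513306 0.2013764345695623 460
packer [4819 4501  247    0    8   93   70    2    0    0    0    0    0    0
    0]
top pusher [ 0.4344 -0.2725  0.0939] [0.5393 0.0299 1.1196] [ 0.4868 -0.1213  0.6068] 134
  low [(array([ 0.433, -0.266]), array([ 0.467, -0.239])), (array([ 0.44 , -0.257]), array([ 0.461, -0.245]))]
scene cap top z 0.04039336951107275 bounds [0.5143 0.3323 0.0354] [0.5566 0.3701 0.0444] mid [0.5354 0.3512 0.0399] [0.5389 0.3511 0.0402] 117
scene z hist [1899  165  336  229  524  293  159   78   84   71   93  156  217  326
  276   59   96  168   13   16    4    3    3    4]
scene wheel 0.07130240502259727 [ 0.4795 -0.0273  0.0663] [0.5565 0.0458 0.0731] [0.5179 0.0094] 0.03899721801280975 0.06943223038885549 179
packer [8156 1827  128  290  151  173  231  139   45   34   18   23   60   90
   19]
scene pusher [ 0.4351 -0.2647  0.0932] [1.4296 0.394  0.7782] [0.9324 0.0646 0.4357] 52
  low [(array([ 0.413, -0.378]), array([ 0.471, -0.236])), (array([ 0.443, -0.264]), array([ 0.631, -0.239]))]
```

```bash
cat >> h.py <<'E'
def disc(im,xy,R,z0,z1,dark=None):
    C=cloud(im).reshape(-1,3); I=im["img"].reshape(-1,3).max(1)
    m=(im["range_z"].ravel()>0)&(np.linalg.norm(C[:,:2]-xy,axis=1)<R)&(C[:,2]>z0)&(C[:,2]<z1)
    if dark: m&=I<dark
    S=C[m]; q=S[:,:2].astype(np.float32)
    (c,r)=cv2.minEnclosingCircle(q); return dict(n=len(S),bbox=((q.min(0)+q.max(0))/2).round(4).tolist(),mean=S.mean(0).round(4).tolist(),circ=np.round(c,4).tolist(),r=round(r,4))
E
python3 - <<'E'
from h import *
for c in("top","scene"):
    im=vision.get_image(c)
    print(c,"cap",disc(im,[.538,.350],.032,.036,.05,90))
    print(c,"hub",disc(im,[.517,.007],.045,.067,.08))
    print(c,"recess",disc(im,[.517,.007],.025,.03,.066))
    print(c,"tyre",disc(im,[.517,.007],.085,.05,.08))
    print(c,"knob",disc(im,[.450,-.255],.03,.092,.11))
    print(c,"foot",disc(im,[.450,-.255],.03,.005,.029))
    for n in("cap","mouth","pusher","wheel"):
        print(c,n,[(np.round(w(im,d["centre"]),3).tolist(),round(d["score"],2)) for d in finder.landmark_of(c,n)[:5]])
E
```

```text
top cap {'n': 213, 'bbox': [0.5349000096321106, 0.3483999967575073], 'mean': [0.5348, 0.3485, 0.0421], 'circ': [0.5341, 0.3497], 'r': 0.0223}
top hub {'n': 421, 'bbox': [0.5170000195503235, 0.006200000178068876], 'mean': [0.5166, 0.0053, 0.0712], 'circ': [0.5162, 0.0054], 'r': 0.0378}
top recess {'n': 258, 'bbox': [0.5157999992370605, 0.005400000140070915], 'mean': [0.5158, 0.0053, 0.0375], 'circ': [0.5158, 0.0053], 'r': 0.0236}
top tyre {'n': 1941, 'bbox': [0.5169000029563904, 0.005799999926239252], 'mean': [0.5162, 0.0054, 0.0597], 'circ': [0.5165, 0.0056], 'r': 0.0749}
top knob {'n': 123, 'bbox': [0.44920000433921814, -0.2574000060558319], 'mean': [0.4496, -0.2562, 0.1009], 'circ': [0.45, -0.2573], 'r': 0.0155}
top foot {'n': 53, 'bbox': [0.4496999979019165, -0.2524999976158142], 'mean': [0.452, -0.2476, 0.021], 'circ': [0.4493, -0.2563], 'r': 0.0175}
top cap [([0.579, 0.423, 0.0], 0.74), ([0.439, 0.344, -0.002], 0.72), ([0.538, 0.353, 0.001], 0.69), ([0.484, 0.445, -0.004], 0.59)]
top mouth [([0.519, 0.007, 0.076], 0.85)]
top pusher [([0.452, -0.254, 0.005], 0.69)]
top wheel [([0
[... 474 characters left out ...]
e {'n': 868, 'bbox': [0.5198000073432922, 0.008299999870359898], 'mean': [0.5281, 0.0123, 0.0586], 'circ': [0.5198, 0.0075], 'r': 0.0754}
scene knob {'n': 44, 'bbox': [0.45089998841285706, -0.2522999942302704], 'mean': [0.4538, -0.2527, 0.0983], 'circ': [0.4509, -0.2538], 'r': 0.0161}
scene foot {'n': 61, 'bbox': [0.4528999924659729, -0.2533000111579895], 'mean': [0.4599, -0.2481, 0.0189], 'circ': [0.4528, -0.2529], 'r': 0.0184}
scene cap [([0.48, 0.449, -0.001], 0.81), ([0.573, 0.42, -0.003], 0.65), ([0.532, 0.35, -0.002], 0.54), ([0.437, 0.348, -0.001], 0.47)]
scene mouth [([0.519, 0.005, 0.07], 0.88)]
scene pusher [([0.445, -0.257, 0.001], 0.57)]
scene wheel [([0.52, 0.009, 0.018], 0.97)]
```

View pics/cap_top.png

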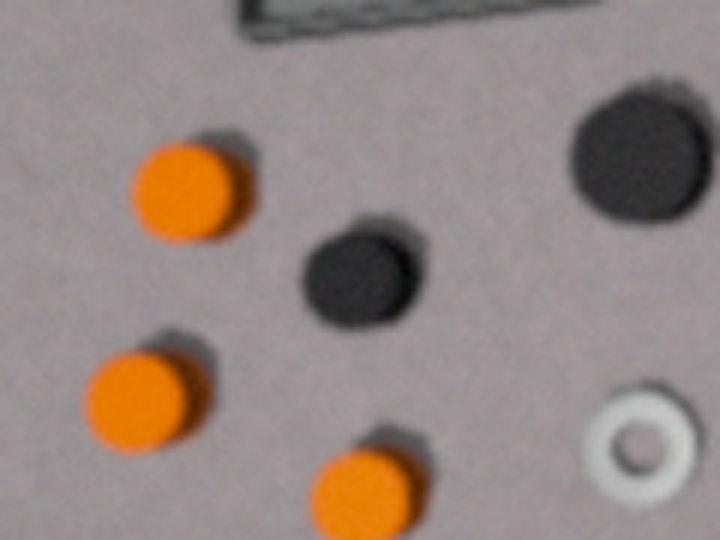

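```bash
cat >> h.py <<'E'
def togo(x,y,z):
    s=monitor.observe(); R=np.array(s["ee_rot"]); p=np.array(s["tcp_pos"])
    print("t",round(s["time"],2),"tcp",p.round(4),"yaw",round(np.degrees(np.arctan2(R[1,0],R[0,0])),2),"z",R[:,2].round(4),"F",np.round(s["force"],2),"gap",round(float(s["finger_gap"]),4),"q6",round(float(s["qpos"][5]),2))
    print("tool shift",(R.T@(np.array([x,y,z])-p)).round(4))
E
m="python3 -m inch"
python3 -m inch '[[0.1225,-0.1516,0,0,0,0,1],[0.1225,-0.1516,0,0,0,0,1],[0.1225,-0.1516,0,0,0,0,1],[0.1225,-0.1516,0,0,0,0,1],[0.1225,-0.1516,0,0,0,0,1]]'
python3 -m inch '[[0.1225,-0.1516,0,0,0,0,1],[0.1225,-0.1516,0,0,0,0,1],[0.1225,-0.1516,0,0,0,0,1],[0.1225,-0.1516,0,0,0,0,1],[0.1225,-0.1516,0,0,0,0,1]]'
python3 -c 'from h import *; togo(.535,.35,.15)'
```

```text
time: 1.72
tcp_pos: [0.2384, -0.3678, 0.2563]
ee_rot: [[0.958, 0.285, 0.0], [0.285, -0.958, 0.001], [0.001, -0.001, -1.0]]
force: [0.6, -0.5, -0.4]
finger_gap: 0.0855
grasp_force: 0.0
time: 2.13
tcp_pos: [0.3125, -0.188, 0.2566]
ee_rot: [[0.958, 0.286, 0.001], [0.286, -0.958, 0.001], [0.001, -0.0, -1.0]]
force: [0.1, 0.4, -0.2]
finger_gap: 0.0855
grasp_force: 0.0
t 2.13 tcp [ 0.3125 -0.188   0.2566] yaw 16.6 z [ 1.e-03  5.e-04 -1.e+00] F [ 0.13  0.44 -0.15] gap 0.0855 q6 0.71
tool shift [ 0.3668 -0.4519  0.1071]
```

```bash
python3 -m inch '[[0.1223,-0.1506,0,0,0,0,1],[0.1223,-0.1506,0,0,0,0,1],[0.1223,-0.1506,0,0,0,0,1],[0.1223,-0.1506,0,0,0,0,1],[0.1223,-0.1506,0,0,0,0,1]]' >/dev/null
python3 -m inch '[[0.1223,-0.1506,0,0,0,0,1],[0.1223,-0.1506,0,0,0,0,1],[0.1223,-0.1506,0,0,0,0,1],[0.1223,-0.1506,0,0,0,0,1],[0.1223,-0.1506,0,0,0,0,1]]' >/dev/null
python3 -m inch '[[0.1223,-0.1506,0,0,0,0,1],[0.1223,-0.1506,0,0,0,0,1],[0.1223,-0.1506,0,0,0,0,1],[0.1223,-0.1506,0,0,0,0,1],[0.1223,-0.1506,0,0,0,0,1]]'
python3 -c 'from h import *; togo(.535,.35,.05)'
```

```text
time: 3.38
tcp_pos: [0.5362, 0.3504, 0.2558]
ee_rot: [[0.958, 0.286, 0.001], [0.286, -0.958, 0.001], [0.001, -0.001, -1.0]]
force: [-0.2, -0.3, 1.1]
finger_gap: 0.0853
grasp_force: 0.0
t 3.38 tcp [0.5362 0.3504 0.2558] yaw 16.64 z [ 6.0e-04  1.2e-03 -1.0e+00] F [-0.23 -0.26  1.09] gap 0.0853 q6 1.84
tool shift [-0.0015  0.0003  0.2058]
```

```bash
python3 -m inch '[[-0.0015,0,0.04,0,0,0,1],[-0.0015,0,0.08,0,0,0,1],[-0.0015,0,0.12,0,0,0,1],[-0.0015,0,0.155,0,0,0,1],[-0.0015,0,0.175,0,0,0,1]]'
python3 -m inch '[[0,0,0.02,0,0,0,1],[0,0,0.037,0,0,0,1],[0,0,0.037,0,0,0,1],[0,0,0.037,0,0,0,-0.3],[0,0,0.037,0,0,0,-0.3]]'
python3 -m inch '[[0,0,0,0,0,0,-0.3],[0,0,0,0,0,0,-0.3],[0,0,0,0,0,0,-0.3],[0,0,0,0,0,0,-0.3],[0,0,0,0,0,0,-0.3]]'
python3 -c 'from h import *; togo(.535,.35,.043)'
```

```text
time: 3.8
tcp_pos: [0.5318, 0.3452, 0.0768]
ee_rot: [[0.959, 0.285, -0.006], [0.285, -0.959, -0.004], [-0.007, 0.002, -1.0]]
force: [-0.1, -0.0, 0.2]
finger_gap: 0.0852
grasp_force: 0.0
time: 4.22
tcp_pos: [0.5346, 0.3468, 0.0453]
ee_rot: [[0.959, 0.285, 0.002], [0.285, -0.959, 0.001], [0.002, -0.0, -1.0]]
force: [0.2, -0.2, 0.3]
finger_gap: 0.0637
grasp_force: 0.0
time: 4.63
tcp_pos: [0.535, 0.347, 0.0464]
ee_rot: [[0.959, 0.285, 0.004], [0.285, -0.959, 0.002], [0.004, -0.001, -1.0]]
force: [-0.3, -0.4, 6.0]
finger_gap: 0.042
grasp_force: 61.2
t 4.63 tcp [0.535  0.347  0.0464] yaw 16.55 z [ 0.0035  0.0021 -1.    ] F [-0.3  -0.36  5.99] gap 0.042 q6 1.84
tool shift [ 0.0008 -0.0028  0.0034]
```

```bash
python3 -m inch '[[0,0,0,0,0,0,0.6],[0,0,0,0,0,0,0.6],[0,0,0,0,0,0,0.6],[0,0,0,0,0,-0.12,0.6],[0,0,0,0,0,-0.24,0.6]]' >/dev/null
python3 -m inch '[[0,0,0,0,0,-0.6,0.6],[0,0,0,0,0,-0.6,0.6],[0,0,0,0,0,-0.6,0.6],[0,0,0,0,0,-0.6,0.6],[0,0,0,0,0,-0.6,0.6]]' >/dev/null
python3 -m inch '[[0,0,0,0,0,-0.6,0.6],[0,0,0,0,0,-0.6,0.6],[0,0,0,0,0,-0.6,0.6],[0,0,0,0,0,-0.6,0.6],[0,0,0,0,0,-0.6,0.6]]' >/dev/null
python3 -m inch '[[0,0,0,0,0,-0.12,0.6],[0,0,0,0,0,-0.12,0.6],[0,0,0,0,0,-0.12,0.6]]'
python3 -c 'from h import *; togo(.535,.347,.045)'
```

```text
time: 6.13
tcp_pos: [0.5337, 0.3463, 0.044]
ee_rot: [[-0.272, 0.962, -0.0], [0.962, 0.272, -0.0], [-0.0, -0.001, -1.0]]
force: [0.9, -0.1, -0.5]
finger_gap: 0.0687
grasp_force: 0.0
t 6.13 tcp [0.5337 0.3463 0.044 ] yaw 105.76 z [-5.e-04 -4.e-04 -1.e+00] F [ 0.89 -0.11 -0.46] gap 0.0687 q6 0.28
tool shift [ 0.0004  0.0015 -0.001 ]
```

```bash
python3 -m inch '[[0,0,0,0,0,0,-0.3],[0,0,0,0,0,0,-0.3],[0,0,0,0,0,0,-0.3],[0,0,0,0,0,0,-0.3],[0,0,0,0,0,0,-0.3]]'
python3 -m inch '[[0,0,0,0,0,0,-0.3],[0,0,-0.02,0,0,0,-0.3],[0,0,-0.05,0,0,0,-0.3],[0,0,-0.09,0,0,0,-0.3],[0,0,-0.12,0,0,0,-0.3]]'
python3 -m inch '[[0,0,0,0,0,0,-0.3],[0,0,0,0,0,0,-0.3]]'
python3 -c 'from h import *; togo(.517,.0068,.165)'
```

```text
time: 6.55
tcp_pos: [0.5341, 0.3465, 0.0447]
ee_rot: [[-0.274, 0.962, 0.001], [0.962, 0.274, 0.0], [0.0, 0.001, -1.0]]
force: [-0.8, -0.0, 3.0]
finger_gap: 0.0419
grasp_force: 61.0
time: 6.97
tcp_pos: [0.5339, 0.3464, 0.166]
ee_rot: [[-0.274, 0.962, 0.0], [0.962, 0.274, 0.0], [-0.0, 0.0, -1.0]]
force: [0.5, 1.0, 0.2]
finger_gap: 0.0423
grasp_force: 60.9
time: 7.13
tcp_pos: [0.5345, 0.3468, 0.166]
ee_rot: [[-0.274, 0.962, 0.003], [0.962, 0.274, 0.002], [0.001, 0.004, -1.0]]
force: [-0.2, -0.9, -0.5]
finger_gap: 0.0419
grasp_force: 60.9
t 7.13 tcp [0.5345 0.3468 0.166 ] yaw 105.92 z [ 0.0032  0.0019 -1.    ] F [-0.17 -0.92 -0.45] gap 0.0419 q6 0.28
tool shift [-3.221e-01 -1.101e-01  3.000e-04]
```

```bash
python3 -m inch '[[-0.034,-0.011,0,0,0,0,-0.3],[-0.07,-0.0235,0,0,0,0,-0.3],[-0.105,-0.035,0,0,0,0,-0.3],[-0.14,-0.047,0,0,0,0,-0.3],[-0.161,-0.055,0,0,0,0,-0.3]]' >/dev/null
python3 -m inch '[[-0.034,-0.011,0,0,0,0,-0.3],[-0.07,-0.0235,0,0,0,0,-0.3],[-0.105,-0.035,0,0,0,0,-0.3],[-0.14,-0.047,0,0,0,0,-0.3],[-0.161,-0.055,0,0,0,0,-0.3]]' >/dev/null
python3 -m inch '[[0,0,0.025,0,0,0,-0.3],[0,0,0.025,0,0,0,-0.3],[0,0,0.025,0,0,0,-0.3]]' 
python3 - <<'E'
from h import *
togo(.517,.0068,.13)
im=vision.get_image("scene"); cv2.imwrite("pics/s2.png",cv2.resize(im["img"][100:230,180:340],None,fx=5,fy=5,interpolation=cv2.INTER_CUBIC))
# cap side pixels in scene: dark points between z .09 and .125
C=cloud(im); I=im["img"].max(2)
for a,b in((.088,.095),(.095,.102),(.102,.112)):
    m=(np.linalg.norm(C[...,:2]-[.517,.007],axis=2)<.035)&(C[...,2]>a)&(C[...,2]<b); S=C[m]
    print(len(S),S.mean(0).round(4) if len(S) else 0,S[:,0].max() if len(S) else 0)
    if len(S)>8:
        from scipy.optimize import least_squares
        f=least_squares(lambda p:np.hypot(S[:,0]-p[0],S[:,1]-p[1])-.022,[.517,.007],loss="soft_l1",f_scale=.002); print(f.x.round(4), np.abs(f.fun).mean().round(4))
C0=C
print("hub",disc(im,[.517,.007],.045,.067,.08))
for n in("cap","mouth"):
    print(n,[(np.round(w(im,d["centre"]),3).tolist(),round(d["score"],2)) for d in finder.landmark_of("scene",n)[:5]])
E
```

```text
time: 8.22
tcp_pos: [0.5145, 0.0064, 0.1371]
ee_rot: [[-0.274, 0.962, -0.006], [0.962, 0.274, 0.0], [0.002, -0.006, -1.0]]
force: [-0.8, -1.0, -0.7]
finger_gap: 0.0421
grasp_force: 61.0
t 8.22 tcp [0.5145 0.0064 0.1371] yaw 105.89 z [-6.5e-03  2.0e-04 -1.0e+00] F [-0.76 -1.04 -0.68] gap 0.0421 q6 -0.29
tool shift [-0.0003  0.0026  0.007 ]
15 [0.5268 0.0145 0.0936] 0.5372193064005809
[0.5123 0.009 ] 0.0009
27 [0.5269 0.0151 0.0978] 0.5347165198444995
[0.511  0.0085] 0.0015
21 [0.5281 0.0176 0.1076] 0.5380567537042786
[0.5142 0.009 ] 0.0011
hub {'n': 133, 'bbox': [0.5188999772071838, 0.009700000286102295], 'mean': [0.526, 0.0112, 0.0698], 'circ': [0.5185, 0.0092], 'r': 0.0387}
cap [([0.439, 0.347, -0.0], 0.7), ([0.577, 0.422, -0.0], 0.6), ([0.513, 0.01, 0.089], 0.55), ([0.482, 0.45, -0.001], 0.55)]
mouth [([0.519, 0.006, 0.071], 0.59)]
```

View pics/s2.png

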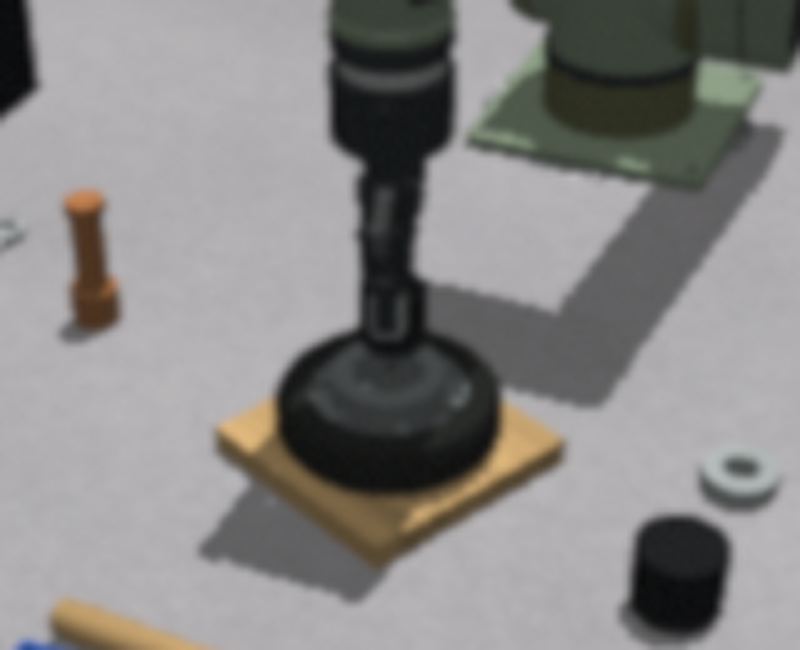

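```bash
python3 -m inch '[[-0.0005,0.001,0.008,0,0,0,-0.3],[-0.0005,0.001,0.014,0,0,0,-0.3],[-0.0005,0.001,0.016,0,0,0,-0.3],[-0.0005,0.001,0.016,0,0,0,-0.3],[-0.0005,0.001,0.016,0,0,0,-0.3]]'
python3 -c 'from h import *; togo(.518,.006,.122)'
```

```text
time: 8.78
tcp_pos: [0.5174, 0.0065, 0.1231]
ee_rot: [[-0.275, 0.962, -0.0], [0.962, 0.275, -0.0], [0.0, -0.0, -1.0]]
force: [-0.3, -0.7, 0.1]
finger_gap: 0.0419
grasp_force: 61.0
t 8.78 tcp [0.5174 0.0065 0.1231] yaw 105.95 z [-5.e-04 -1.e-04 -1.e+00] F [-0.29 -0.7   0.06] gap 0.0419 q6 -0.29
tool shift [-0.0006  0.0004  0.0011]
```

```bash
python3 -m inch '[[0,0,0.002,0,0,0,-0.3],[0,0,0.004,0,0,0,-0.3],[0,0,0.006,0,0,0,-0.3],[0,0,0.008,0,0,0,-0.3],[0,0,0.008,0,0,0,-0.3]]'
python3 -m inch '[[0,0,0.001,0,0,0,-0.3],[0,0,0.002,0,0,0,-0.3],[0,0,0.002,0,0,0,-0.3]]'
```

```text
time: 9.2
tcp_pos: [0.5173, 0.0063, 0.1149]
ee_rot: [[-0.274, 0.962, -0.001], [0.962, 0.274, -0.0], [0.0, -0.001, -1.0]]
force: [0.5, -0.5, -0.8]
finger_gap: 0.0419
grasp_force: 61.0
time: 9.45
tcp_pos: [0.5175, 0.0062, 0.1132]
ee_rot: [[-0.274, 0.962, -0.0], [0.962, 0.274, -0.0], [-0.0, -0.0, -1.0]]
force: [-0.2, -1.8, -0.7]
finger_gap: 0.0421
grasp_force: 61.0
```

```bash
python3 -m inch '[[0,0,0.001,0,0,0,-0.3],[0,0,0.002,0,0,0,-0.3],[0,0,0.002,0,0,0,-0.3]]'
python3 -m inch '[[0,0,0.001,0,0,0,-0.3],[0,0,0.002,0,0,0,-0.3],[0,0,0.002,0,0,0,-0.3]]'
```

```text
time: 9.7
tcp_pos: [0.5174, 0.006, 0.1112]
ee_rot: [[-0.275, 0.962, -0.0], [0.962, 0.275, -0.001], [-0.001, -0.0, -1.0]]
force: [-0.6, -2.0, 1.2]
finger_gap: 0.0415
grasp_force: 61.1
time: 9.95
tcp_pos: [0.5173, 0.0061, 0.109]
ee_rot: [[-0.274, 0.962, -0.001], [0.962, 0.274, -0.0], [-0.0, -0.001, -1.0]]
force: [-1.0, -2.7, -0.5]
finger_gap: 0.0421
grasp_force: 61.1
```

```bash
python3 -m inch '[[-0.0007,-0.0003,0.001,0,0,0,-0.3],[-0.0007,-0.0003,0.002,0,0,0,-0.3],[-0.0007,-0.0003,0.003,0,0,0,-0.3],[-0.0007,-0.0003,0.003,0,0,0,-0.3]]'
python3 -m inch '[[0,0,0.001,0,0,0,-0.3],[0,0,0.002,0,0,0,-0.3],[0,0,0.002,0,0,0,-0.3]]'
```

```text
time: 10.28
tcp_pos: [0.5174, 0.0057, 0.106]
ee_rot: [[-0.274, 0.962, -0.0], [0.962, 0.274, 0.0], [0.0, -0.0, -1.0]]
force: [-0.5, -2.1, -1.2]
finger_gap: 0.0419
grasp_force: 61.1
time: 10.53
tcp_pos: [0.5175, 0.0057, 0.1041]
ee_rot: [[-0.274, 0.962, -0.0], [0.962, 0.274, 0.0], [0.0, -0.0, -1.0]]
force: [0.5, -1.1, -0.9]
finger_gap: 0.0421
grasp_force: 61.1
```

```bash
python3 -m inch '[[0,0,0,0,0,0,0.2],[0,0,0,0,0,0,0.5],[0,0,0,0,0,0,0.5],[0,0,0,0,0,0,0.5],[0,0,-0.005,0,0,0,0.5]]'
python3 -m inch '[[0,0,-0.03,0,0,0,0.5],[0,0,-0.07,0,0,0,0.5],[0,0,-0.11,0,0,0,0.5],[0,0,-0.13,0,0,0,0.5],[0,0,-0.13,0,0,0,0.5]]'
python3 - <<'E'
from h import *
togo(.45,-.256,.236)
im=vision.get_image("scene"); print("cap",disc(im,[.517,.006],.024,.085,.11)); cv2.imwrite("pics/s3.png",cv2.resize(im["img"][130:220,180:300],None,fx=6,fy=6,interpolation=cv2.INTER_CUBIC))
print("pusher",disc(im,[.45,-.255],.03,.092,.11))
E
```

```text
time: 10.95
tcp_pos: [0.5169, 0.0057, 0.1088]
ee_rot: [[-0.274, 0.962, -0.002], [0.962, 0.274, 0.0], [0.001, -0.002, -1.0]]
force: [-1.0, -0.3, 0.4]
finger_gap: 0.0642
grasp_force: 0.0
time: 11.37
tcp_pos: [0.5202, 0.0056, 0.2453]
ee_rot: [[-0.274, 0.962, 0.012], [0.962, 0.274, -0.0], [-0.003, 0.011, -1.0]]
force: [1.4, -0.5, 0.1]
finger_gap: 0.0644
grasp_force: 0.0
t 11.37 tcp [0.5202 0.0056 0.2453] yaw 105.93 z [ 1.190e-02 -1.000e-04 -9.999e-01] F [ 1.44 -0.46  0.07] gap 0.0644 q6 -0.29
tool shift [-0.2323 -0.1394  0.0085]
cap {'n': 115, 'bbox': [0.5167999863624573, 0.006300000008195639], 'mean': [0.5217, 0.0089, 0.0934], 'circ': [0.5168, 0.0058], 'r': 0.0237}
pusher {'n': 42, 'bbox': [0.4507000148296356, -0.2533000111579895], 'mean': [0.4542, -0.2525, 0.099], 'circ': [0.4503, -0.2533], 'r': 0.0187}
```

View pics/s3.png

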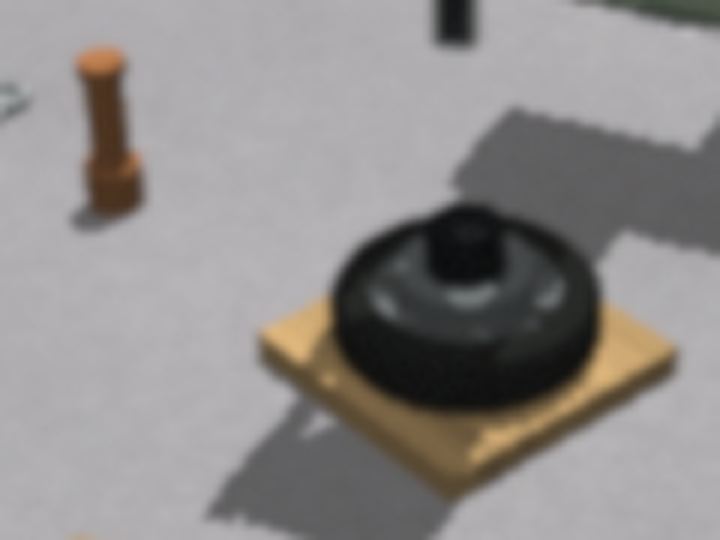

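The picture shows the cap standing upright in the hub at crop (465,240), with its top at about z 0.097, so it is resting on the nibs. Next is the pusher.

```bash
python3 -m inch '[[-0.034,-0.02,0,0,0,0,0.5],[-0.068,-0.04,0,0,0,0,0.5],[-0.1,-0.06,0,0,0,0,0.5],[-0.116,-0.07,0,0,0,0,0.5],[-0.116,-0.07,0,0,0,0,0.5]]' >/dev/null
python3 -m inch '[[-0.034,-0.02,0,0,0,0,0.5],[-0.068,-0.04,0,0,0,0,0.5],[-0.1,-0.06,0,0,0,0,0.5],[-0.116,-0.07,0,0,0,0,0.5],[-0.116,-0.07,0,0,0,0,0.5]]' >/dev/null
python3 -m inch '[[0,0,0,0,0,0,0.5],[0,0,0,0,0,0,0.5]]' >/dev/null
python3 -c 'from h import *; togo(.45,-.2565,.078)'
```

```text
t 12.42 tcp [ 0.4466 -0.2546  0.2386] yaw 105.96 z [-0.0011  0.0017 -1.    ] F [0.02 0.39 0.28] gap 0.0638 q6 -0.82
tool shift [-0.0031  0.0029  0.1606]
```

```bash
python3 -m inch '[[-0.0025,0.002,0.03,0,0,0,0.5],[-0.0025,0.002,0.06,0,0,0,0.5],[-0.0025,0.002,0.085,0,0,0,0.5],[-0.0025,0.002,0.1,0,0,0,0.5],[-0.0025,0.002,0.1,0,0,0,0.5]]' >/dev/null
python3 -c 'from h import *; togo(.45,-.2565,.078)'
```

```text
t 12.83 tcp [ 0.4475 -0.2548  0.1359] yaw 106.05 z [-0.0068  0.0045 -1.    ] F [-0.76 -0.47  0.19] gap 0.0641 q6 -0.82
tool shift [-0.0027  0.0022  0.0579]
```

```bash
python3 -m inch '[[-0.001,0.001,0.02,0,0,0,0.5],[-0.001,0.001,0.04,0,0,0,0.5],[-0.001,0.001,0.058,0,0,0,0.5],[-0.001,0.001,0.06,0,0,0,0.5],[-0.001,0.001,0.06,0,0,0,0.5]]' >/dev/null
python3 -m inch '[[0,0,0,0,0,0,0.1],[0,0,0,0,0,0,-0.1],[0,0,0,0,0,0,-0.4],[0,0,0,0,0,0,-0.8],[0,0,0,0,0,0,-0.8]]'
python3 -m inch '[[0,0,0,0,0,0,-0.8],[0,0,0,0,0,0,-0.8],[0,0,0,0,0,0,-0.8],[0,0,0,0,0,0,-0.8]]'
python3 -c 'from h import *; togo(.45,-.2565,.078)'
```

```text
time: 13.67
tcp_pos: [0.4512, -0.2591, 0.0809]
ee_rot: [[-0.274, 0.962, 0.003], [0.962, 0.274, -0.002], [-0.003, 0.002, -1.0]]
force: [1.0, -0.2, 5.3]
finger_gap: 0.027
grasp_force: 58.3
time: 14.0
tcp_pos: [0.4513, -0.2591, 0.0809]
ee_rot: [[-0.274, 0.962, 0.003], [0.962, 0.274, -0.002], [-0.003, 0.002, -1.0]]
force: [-0.5, -0.5, 6.6]
finger_gap: 0.0265
grasp_force: 58.3
t 14.0 tcp [ 0.4513 -0.2591  0.0809] yaw 105.92 z [ 0.0029 -0.0018 -1.    ] F [-0.52 -0.48  6.63] gap 0.0265 q6 -0.82
tool shift [ 0.0029 -0.0005  0.0029]
```

The gap reads 26.5 mm, more than the 24 mm handle, so the pads may be touching the knob. I'll regrip lower.

```bash
python3 -m inch '[[0,0,0,0,0,0,0.2],[0,0,0,0,0,0,0.2],[0,0,0.003,0,0,0,0.2],[0,0,0.007,0,0,0,0.2],[0,0,0.010,0,0,0,0.2]]' 
python3 -m inch '[[0.001,0,0,0,0,0,0.1],[0.001,0,0,0,0,0,0],[0.001,0,0,0,0,0,-0.3],[0.001,0,0,0,0,0,-0.8],[0.001,0,0,0,0,0,-0.8]]'
python3 -m inch '[[0,0,0,0,0,0,-0.8],[0,0,0,0,0,0,-0.8],[0,0,0,0,0,0,-0.8]]'
python3 -c 'from h import *; togo(.45,-.2565,.078)'
```

```text
time: 14.42
tcp_pos: [0.4501, -0.2583, 0.0687]
ee_rot: [[-0.274, 0.962, -0.001], [0.962, 0.274, 0.0], [0.001, -0.001, -1.0]]
force: [0.3, 0.2, -0.3]
finger_gap: 0.0514
grasp_force: 0.0
time: 14.83
tcp_pos: [0.4501, -0.2575, 0.0694]
ee_rot: [[-0.274, 0.962, 0.0], [0.962, 0.274, -0.0], [-0.0, 0.0, -1.0]]
force: [0.5, 0.5, 0.3]
finger_gap: 0.0232
grasp_force: 51.1
time: 15.08
tcp_pos: [0.4501, -0.2575, 0.0694]
ee_rot: [[-0.274, 0.962, 0.0], [0.962, 0.274, -0.0], [-0.0, -0.0, -1.0]]
force: [-0.7, 0.7, -0.1]
finger_gap: 0.0236
grasp_force: 51.1
t 15.08 tcp [ 0.4501 -0.2575  0.0694] yaw 105.93 z [ 0.e+00 -1.e-04 -1.e+00] F [-0.66  0.71 -0.06] gap 0.0236 q6 -0.82
tool shift [ 0.001   0.0002 -0.0086]
```

```bash
python3 -m inch '[[0,0,-0.02,0,0,0,-0.8],[0,0,-0.05,0,0,0,-0.8],[0,0,-0.085,0,0,0,-0.8],[0,0,-0.115,0,0,0,-0.8],[0,0,-0.13,0,0,0,-0.8]]' >/dev/null
python3 -m inch '[[0,0,0,0,0,0,-0.8],[0,0,0,0,0,0,-0.8]]'
python3 -c 'from h import *; togo(.5174,.0057,.199)'
```

```text
time: 15.67
tcp_pos: [0.4501, -0.2575, 0.1996]
ee_rot: [[-0.274, 0.962, 0.001], [0.962, 0.274, -0.001], [-0.001, 0.001, -1.0]]
force: [0.5, -0.1, -1.8]
finger_gap: 0.0237
grasp_force: 51.3
t 15.67 tcp [ 0.4501 -0.2575  0.1996] yaw 105.93 z [ 1.1e-03 -7.0e-04 -1.0e+00] F [ 0.47 -0.11 -1.79] gap 0.0237 q6 -0.82
tool shift [0.2346 0.1369 0.0005]
```

```bash
python3 -m inch '[[0.03,0.0175,0,0,0,0,-0.8],[0.06,0.035,0,0,0,0,-0.8],[0.085,0.05,0,0,0,0,-0.8],[0.11,0.064,0,0,0,0,-0.8],[0.1173,0.0685,0,0,0,0,-0.8]]' >/dev/null
python3 -m inch '[[0.03,0.0175,0,0,0,0,-0.8],[0.06,0.035,0,0,0,0,-0.8],[0.085,0.05,0,0,0,0,-0.8],[0.11,0.064,0,0,0,0,-0.8],[0.1173,0.0685,0,0,0,0,-0.8]]' >/dev/null
python3 -m inch '[[0,0,0.015,0,0,0,-0.8],[0,0,0.015,0,0,0,-0.8],[0,0,0.015,0,0,0,-0.8],[0,0,0.015,0,0,0,-0.8]]' 
python3 - <<'E'
from h import *
togo(.5174,.0057,.173)
im=vision.get_image("scene"); cv2.imwrite("pics/s4.png",cv2.resize(im["img"][110:220,190:310],None,fx=5,fy=5,interpolation=cv2.INTER_CUBIC))
E
```

```text
time: 16.83
tcp_pos: [0.5171, 0.0049, 0.1838]
ee_rot: [[-0.274, 0.962, -0.001], [0.962, 0.274, -0.0], [0.0, -0.001, -1.0]]
force: [0.2, -1.2, -0.8]
finger_gap: 0.0235
grasp_force: 51.5
t 16.83 tcp [0.5171 0.0049 0.1838] yaw 105.88 z [-1.4e-03 -4.0e-04 -1.0e+00] F [ 0.24 -1.24 -0.82] gap 0.0235 q6 -0.29
tool shift [0.0007 0.0006 0.0108]
```

View pics/s4.png

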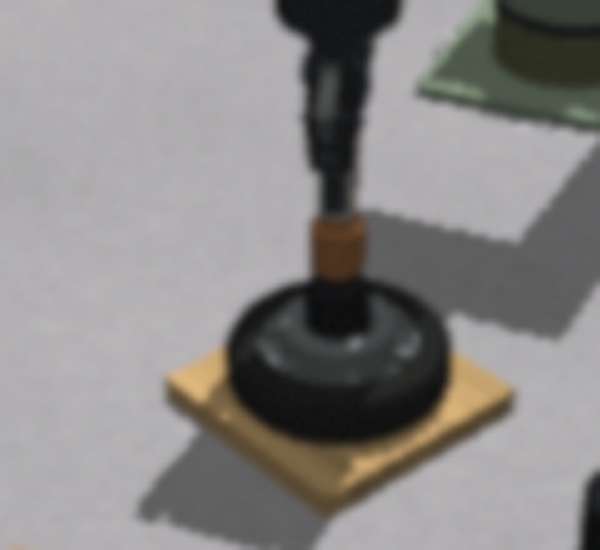

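The picture shows the pusher upright over the cap, foot at crop (338,250) and cap at (338,305). I'll lower it by feel.

```bash
python3 -m inch '[[0.0007,0.0005,0.004,0,0,0,-0.8],[0.0007,0.0005,0.008,0,0,0,-0.8],[0.0007,0.0005,0.011,0,0,0,-0.8],[0.0007,0.0005,0.013,0,0,0,-0.8],[0.0007,0.0005,0.013,0,0,0,-0.8]]' | egrep 'tcp|force'
python3 -m inch '[[0,0,0.001,0,0,0,-0.8],[0,0,0.002,0,0,0,-0.8],[0,0,0.002,0,0,0,-0.8]]'| egrep 'tcp|force'
python3 -m inch '[[0,0,0.001,0,0,0,-0.8],[0,0,0.002,0,0,0,-0.8],[0,0,0.002,0,0,0,-0.8]]'| egrep 'tcp|force'
```

```text
tcp_pos: [0.5173, 0.0064, 0.1707]
force: [0.0, -0.6, -1.5]
grasp_force: 51.5
tcp_pos: [0.5177, 0.0065, 0.1692]
force: [0.2, -0.4, -0.7]
grasp_force: 51.5
tcp_pos: [0.5178, 0.0065, 0.1673]
force: [-0.2, -0.2, 0.4]
grasp_force: 51.5
```

```bash
for i in 1 2 3; do
python3 -m inch '[[0,0,0.001,0,0,0,-0.8],[0,0,0.002,0,0,0,-0.8],[0,0,0.002,0,0,0,-0.8]]'| egrep 'tcp|^force'; done
```

```text
tcp_pos: [0.5178, 0.0066, 0.1652]
force: [-0.3, 1.4, -0.4]
tcp_pos: [0.5172, 0.0064, 0.1628]
force: [0.4, 0.2, -1.5]
tcp_pos: [0.5175, 0.0065, 0.1609]
force: [-0.2, 0.0, -0.4]
```

```bash
for i in 1 2 3; do
python3 -m inch '[[0,0,0.001,0,0,0,-0.8],[0,0,0.002,0,0,0,-0.8],[0,0,0.002,0,0,0,-0.8]]'| egrep 'tcp|^force'; done
```

```text
tcp_pos: [0.5176, 0.0065, 0.1591]
force: [0.5, 0.0, -0.9]
tcp_pos: [0.5177, 0.0065, 0.1572]
force: [-0.4, 0.6, -0.7]
tcp_pos: [0.5178, 0.0064, 0.1555]
force: [-0.0, -0.4, 1.2]
```

```bash
for i in 1 2; do
python3 -m inch '[[0,0,0.001,0,0,0,-0.8],[0,0,0.002,0,0,0,-0.8],[0,0,0.002,0,0,0,-0.8]]'| egrep 'tcp|^force'; done
```

```text
tcp_pos: [0.5183, 0.0065, 0.154]
force: [-0.2, -1.0, 3.3]
tcp_pos: [0.5181, 0.0065, 0.1516]
force: [1.1, 0.3, 2.7]
```

```bash
for i in 1 2; do
python3 -m inch '[[0,0,0.0005,0,0,0,-0.8],[0,0,0.001,0,0,0,-0.8],[0,0,0.001,0,0,0,-0.8]]'| egrep 'tcp|^force'; done
```

```text
tcp_pos: [0.5177, 0.0065, 0.15]
force: [0.8, -0.3, 0.4]
tcp_pos: [0.5171, 0.0065, 0.1486]
force: [0.0, -0.1, -0.7]
```

```bash
for i in 1 2 3; do
python3 -m inch '[[0,0,0.0005,0,0,0,-0.8],[0,0,0.001,0,0,0,-0.8],[0,0,0.001,0,0,0,-0.8]]'| egrep 'tcp|^force'; done
```

```text
tcp_pos: [0.5174, 0.0065, 0.148]
force: [-0.4, -0.6, 0.2]
tcp_pos: [0.5176, 0.0065, 0.1475]
force: [-0.6, 1.1, 0.9]
tcp_pos: [0.5176, 0.0065, 0.1474]
force: [-2.7, 0.4, 8.4]
```

```bash
for i in 1 2 3; do
python3 -m inch '[[0,0,0.0005,0,0,0,-0.8],[0,0,0.0005,0,0,0,-0.8]]'| egrep 'tcp|^force'; done
```

```text
tcp_pos: [0.5176, 0.0065, 0.1474]
force: [-4.2, -0.7, 10.0]
tcp_pos: [0.5177, 0.0065, 0.1474]
force: [-4.4, 0.3, 14.3]
tcp_pos: [0.5177, 0.0065, 0.1473]
force: [-5.3, 0.3, 16.6]
```

```bash
python3 - <<'E'
from h import *
togo(.5174,.0057,.173)
im=vision.get_image("scene"); cv2.imwrite("pics/s5.png",cv2.resize(im["img"][120:215,200:310],None,fx=6,fy=6,interpolation=cv2.INTER_CUBIC))
E
```

```text
t 21.55 tcp [0.5177 0.0065 0.1473] yaw 105.93 z [ 1.1e-03 -1.0e-04 -1.0e+00] F [-5.29  0.26 16.64] gap 0.0232 q6 -0.29
tool shift [-0.0007 -0.0005 -0.0257]
```

View pics/s5.png

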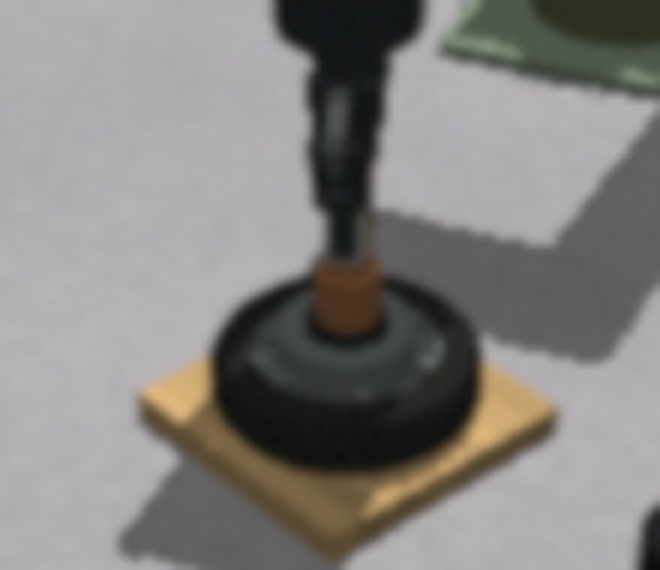

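The picture shows the foot down at the hub mouth (345,335), with only a thin rim of cap visible. Force is rising steeply. I'll press to just over 20 N.

```bash
python3 -m inch '[[0,0,0.0005,0,0,0,-0.8],[0,0,0.0005,0,0,0,-0.8],[0,0,0.0005,0,0,0,-0.8]]'| egrep 'tcp|^force'
python3 -m inch '[[0,0,0.0004,0,0,0,-0.8],[0,0,0.0004,0,0,0,-0.8],[0,0,0.0004,0,0,0,-0.8]]'| egrep 'tcp|^force'
```

```text
tcp_pos: [0.5178, 0.0065, 0.1473]
force: [-5.8, -0.9, 20.2]
tcp_pos: [0.5178, 0.0065, 0.1473]
force: [-6.3, 0.7, 23.1]
```

```bash
python3 -m inch '[[0,0,-0.003,0,0,0,-0.8],[0,0,-0.008,0,0,0,-0.8],[0,0,-0.02,0,0,0,-0.8],[0,0,-0.04,0,0,0,-0.8],[0,0,-0.06,0,0,0,-0.8]]'| egrep 'tcp|^force'
python3 -m inch '[[-0.03,-0.0175,0,0,0,0,-0.8],[-0.06,-0.035,0,0,0,0,-0.8],[-0.085,-0.05,0,0,0,0,-0.8],[-0.11,-0.064,0,0,0,0,-0.8],[-0.1173,-0.0685,0,0,0,0,-0.8]]' >/dev/null
python3 -m inch '[[-0.03,-0.0175,0,0,0,0,-0.8],[-0.06,-0.035,0,0,0,0,-0.8],[-0.085,-0.05,0,0,0,0,-0.8],[-0.11,-0.064,0,0,0,0,-0.8],[-0.1173,-0.0685,0,0,0,0,-0.8]]' >/dev/null
python3 -m inch '[[0,0,0,0,0,0,-0.8],[0,0,0,0,0,0,-0.8],[0,0,0,0,0,0,-0.8]]'
python3 - <<'E'
from h import *
togo(.45,-.2575,.0694)
for c in("scene","top"):
    im=vision.get_image(c); print("cap top",disc(im,[.517,.006],.018,.06,.11),"mid",disc(im,[.517,.006],.012,0,.11),"hub",disc(im,[.517,.006],.045,.066,.11)["mean"])
    C=cloud(im); u=im["img"].astype(int); m=(u[...,2]-u[...,0]>50)&(np.linalg.norm(C[...,:2]-[.45,-.2575],axis=2)<.03)&(C[...,2]>.02); print("pusher min/max z",np.percentile(C[m][:,2],[2,98]).round(4),m.sum())
cv2.imwrite("pics/t6.png",cv2.resize(vision.get_image("scene")["img"][80:220,150:310],None,fx=5,fy=4.28))
E
```

```text
tcp_pos: [0.5173, 0.0065, 0.2037]
force: [0.6, -0.1, -0.1]
time: 23.6
tcp_pos: [0.4506, -0.2555, 0.2037]
ee_rot: [[-0.275, 0.961, -0.0], [0.961, 0.275, 0.001], [0.001, 0.0, -1.0]]
force: [0.3, -0.5, -1.2]
finger_gap: 0.0235
grasp_force: 52.8
t 23.6 tcp [ 0.4506 -0.2555  0.2037] yaw 105.98 z [-2.e-04  9.e-04 -1.e+00] F [ 0.28 -0.51 -1.18] gap 0.0235 q6 -0.82
tool shift [-0.0019 -0.0012  0.1343]
cap top {'n': 58, 'bbox': [0.517799973487854, 0.006000000052154064], 'mean': [0.5177, 0.0066, 0.0769], 'circ': [0.517, 0.0065], 'r': 0.0178} mid {'n': 25, 'bbox': [0.5180000066757202, 0.005200000014156103], 'mean': [0.5178, 0.0058, 0.0772], 'circ': [0.5179, 0.0062], 'r': 0.011} hub [0.5236, 0.0107, 0.0721]
pusher min/max z [0.1621 0.1682] 9
cap top {'n': 159, 'bbox': [0.517300009727478, 0.006399999838322401], 'mean': [0.5172, 0.006, 0.078], 'circ': [0.5174, 0.0063], 'r': 0.0179} mid {'n': 73, 'bbox': [0.5171999931335449, 0.006399999838322401], 'mean': [0.5168, 0.006, 0.0783], 'circ': [0.5169, 0.0061], 'r': 0.012} hub [0.5161, 0.0053, 0.0736]
pusher min/max z [0.1534 0.1776] 52
```

View pics/t6.png

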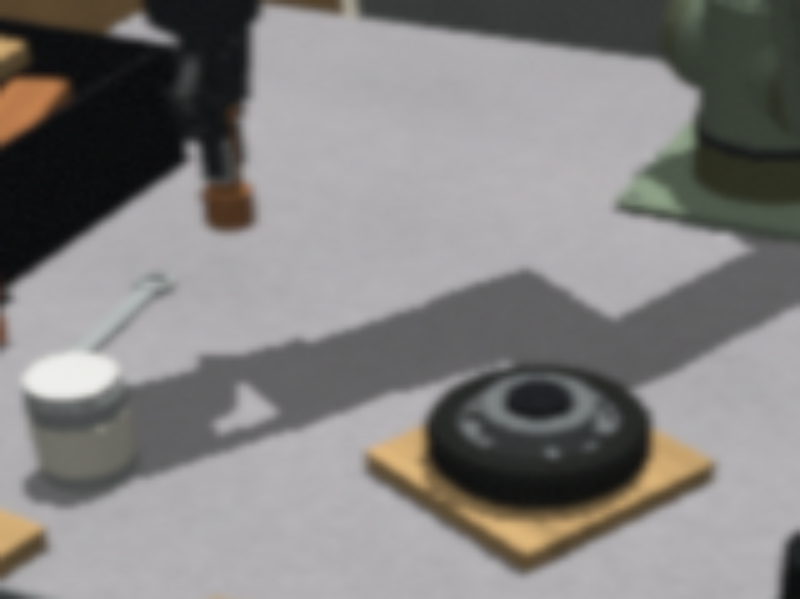

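The cap is now almost flush (535,398). Its top is about 6 mm above the mouth, so it is roughly 36 mm deep and level. I'll stand the pusher back where it was.

```bash
python3 -m inch '[[-0.0015,-0.001,0.035,0,0,0,-0.8],[-0.0015,-0.001,0.07,0,0,0,-0.8],[-0.0015,-0.001,0.1,0,0,0,-0.8],[-0.0015,-0.001,0.12,0,0,0,-0.8],[-0.0015,-0.001,0.126,0,0,0,-0.8]]'| egrep 'tcp|^force'
python3 -m inch '[[0,0,0.002,0,0,0,-0.8],[0,0,0.004,0,0,0,-0.8],[0,0,0.005,0,0,0,-0.8],[0,0,0.005,0,0,0,-0.8],[0,0,0.005,0,0,0,-0.8]]'| egrep 'tcp|^force'
```

```text
tcp_pos: [0.4482, -0.2565, 0.0749]
force: [0.2, 0.6, -1.2]
tcp_pos: [0.4505, -0.2588, 0.074]
force: [-0.2, 0.3, -1.4]
```

```bash
for i in 1 2; do python3 -m inch '[[0,0,0.001,0,0,0,-0.8],[0,0,0.002,0,0,0,-0.8],[0,0,0.002,0,0,0,-0.8]]'| egrep 'tcp|^force'; done
python3 -m inch '[[0,0,0.0005,0,0,0,-0.8],[0,0,0.0005,0,0,0,-0.8]]'| egrep 'tcp|^force'
```

```text
tcp_pos: [0.4498, -0.2585, 0.0711]
force: [-0.2, 1.1, -0.8]
tcp_pos: [0.4499, -0.2586, 0.0694]
force: [-1.1, 0.7, 3.1]
tcp_pos: [0.4499, -0.2586, 0.0693]
force: [-1.9, 1.7, 8.6]
```

```bash
python3 -m inch '[[0,0,-0.0008,0,0,0,-0.8],[0,0,-0.0008,0,0,0,-0.4],[0,0,-0.0008,0,0,0,0],[0,0,-0.0008,0,0,0,0.4],[0,0,-0.0008,0,0,0,0.4]]'| egrep 'tcp|^force|gap'
python3 -m inch '[[0,0,0,0,0,0,0.5],[0,0,-0.01,0,0,0,0.5],[0,0,-0.03,0,0,0,0.5],[0,0,-0.06,0,0,0,0.5],[0,0,-0.1,0,0,0,0.5]]'| egrep 'tcp|^force|gap'
python3 -m inch '[[0,0,-0.03,0,0,0,0.5],[0,0,-0.05,0,0,0,0.5],[-0.03,0,-0.05,0,0,0,0.5],[-0.06,0,-0.05,0,0,0,0.5],[-0.06,0,-0.05,0,0,0,0.5]]'| egrep 'tcp|^force|gap'
python3 - <<'E'
from h import *
s=monitor.observe(); print(s["time"])
im=vision.get_image("scene"); print(disc(im,[.45,-.2575],.03,.092,.11),disc(im,[.45,-.2575],.03,.005,.029)["bbox"]); print(disc(im,[.517,.006],.012,0,.11))
cv2.imwrite("pics/f.png",im["img"])
E
```

```text
tcp_pos: [0.4497, -0.2584, 0.0689]
force: [0.4, -0.8, 0.3]
finger_gap: 0.0595
tcp_pos: [0.4484, -0.2575, 0.1688]
force: [1.0, -0.5, 0.6]
finger_gap: 0.0642
tcp_pos: [0.4679, -0.3203, 0.2207]
force: [-0.1, -0.4, 0.6]
finger_gap: 0.064
26.5
{'n': 42, 'bbox': [0.44929999113082886, -0.25450000166893005], 'mean': [0.4537, -0.2533, 0.0989], 'circ': [0.4494, -0.2538], 'r': 0.0165} [0.4523000121116638, -0.2547000050544739]
{'n': 24, 'bbox': [0.5160999894142151, 0.005900000222027302], 'mean': [0.5159, 0.0058, 0.0765], 'circ': [0.5166, 0.0061], 'r': 0.0113}
```

View pics/f.png

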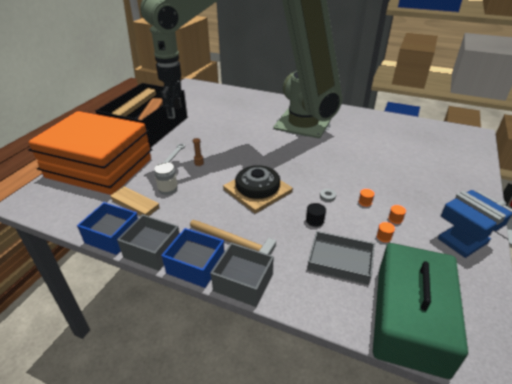

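The pusher stands upright at (198,152), the cap is in the hub at (258,180), nothing else has moved and the gripper is clear.

```bash
python3 -c 'from h import *; print(ticket.job_done())'
```

```text
the job is handed in; nothing more can be done
None
```

The job is handed in at about 26.5 s: the cap is pressed home about 36 mm deep with a peak reading of about 23 N, and the pusher is standing upright on the bench where it started, with nothing else moved.

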